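# Stock the indexing turntable and hold its index plunger out

### The arm

A 6-joint arm with a two-finger parallel gripper is mounted at the origin on a cart in front of the work surface, level with it; the furniture and walls round the work are solid. World frame = base frame: x ahead of the robot, y to its left, z up, the work surface at z = 0. Lengths are in m, angles in degrees, forces in N, time in s.
With the tool pointing down it reaches from about 0.375 to 0.9 m from the base axis. Payload 3.1 kg.
Tool frame: the origin (TCP) lies on the centre line of the jaws, within the pads' length; the fingertips stand 8 mm ahead of it and the grasp point (between the pads) lies 11 mm behind it; z points along the fingers, y is the line along which they close (so a half turn about z gives the same grasp; the last joint's range is limited). The gripper opens to 87 mm and grips with 3 to 60 N. Pads are 19 mm wide; open, the fingers measure 117 mm over their backs; the gripper's body (75 mm by 190 mm) begins 51 mm behind the grasp point.
Start: joints at [60.533, 30.224, 82.088, -0, 67.689, -10.227], TCP at [0.206, 0.59, 0.231] pointing down, gripper open.
Joint ranges: [-176.69, 176.69], [-43.24, 126.21], [12.49, 139.97], [-82, 262], [0, 151.66], [-163.58, 163.58]. Speed limits (degrees/s): [159.86, 159.86, 180, 180, 180, 180].

### API

Orientations are given as a 3x3 rotation matrix whose columns are the frame's x, y, z axes.
In Python, from rig import * gives the robot as it stands.
- The arm moves only by the tool step_arm, never from a script. Its argument "targets" is a list of rows, each a list of 5 numbers: the opening, from -1 (shut) to 1 (fully open), then the shift along the world's x, y, z normalised to -1 to 1, where 1 is 0.25 m, then the turn about the world's z normalised to -1 to 1, where 1 is 180 degrees. In form: [[fingers, x, y, z, turn], ...]. A call has 1 to 20 rows; each row is the pose to reach, as a shift and turn from the pose commanded when the call began, turning the shorter way round; what a row does not reach only later rows make up. A row lasts 1/10 s, in which the tool goes at most 50 mm and 8.59 degrees, less where a joint would pass 70% of its speed; a pose out of reach is approached as far as the arm can. A call with a number of a shift or a turn outside -1 to 1 is refused whole. A call with a gripper value outside its range is refused whole. The fingers move at their own pace and stop on an object; the grip force is fixed at half the most. Time passes only in rows, so rows that repeat a pose let the fingers close. It gives the time, the measured TCP pose, the force, the opening and the grip force at its end, in the units of the state.
- read_state(): the state, without advancing time (a new reading comes with each control period).
- capture(name): name is "side" or "top" or "wrist"; returns a dict with "color" (420x560x3 uint8, red, green, blue), "mtx" (3x3 intrinsics, pixels), "pose" (4x4, takes a point from camera to world coordinates). Camera axes: x right, y down, z forward; pixel columns grow to the right and rows downward; lengths in m; the calibration is good to about 2 mm. A picture is of the moment at which its call begins. There is no depth.
- hand_in(): hands the job in; it is judged then, once.
The state is a dict: "time_s": time; "joint_positions": joint angles; "qvel": joint speeds; "tau": joint torques, N m; "position": TCP position; "tcp_rot": TCP orientation; "force": force on the tool from outside, world axes, zero at the start; "moment": the same for the moment, N m; "opening": opening from 0.0 (shut) to 1.0 (fully open); "grasp_force": force on a finger pad.
Only numpy, scipy, OpenCV 4.12 (cv2) and the standard library are available. Lean on these libraries where they do the work, as an engineer would, in place of code of your own. Each camera call takes 0.05 s, during which the arm holds its last target. There are 200 camera calls.

### The job

I am about to decorate a batch of square clay cups on the indexing turntable. While its index pin still locks the top, set a spare cup upright and fully home between the corner stops of each empty nest, one cup to a nest, leaving the cups already in place and everything else where they are. Then take the plunger's pull knob, pull it fully back so that the pin is clear of its hole, and finish while holding it there, so that I can turn the top; do not let go of it.

Things in the scene. Friction and masses are not known exactly. Their poses are not given: they have to be found in the camera images.
- turntable: indexing turntable, fixed on the table: grey plinth 176 mm across, plywood top 236 mm across, its face 58 mm up. Origin: underside centre, on the turning axis, z up. On the plinth's -x side a plunger bracket (34 mm wide, 66 mm high) reaches 147 mm from the axis. Four nests, 72 mm from the axis, along the plinth's diagonals (+-45, +-135 degrees from x). Locked by the pin
- pull_knob: black pull knob of the plunger, level, along the plinth's x. Origin: middle of its waist, on its axis, 49 mm above the table, 168 mm from the turning axis with the pin home. Waist: round, 16 mm thick, 27 mm long, between a collar 22 mm across (bracket side) and an end flange 30 mm across, 8 mm long, end face 21 mm from the origin. Axes as the plinth's: pulled back it moves along its own -x
- plunger (a joint): how far the plunger is pulled back (m): 0 = pin home, 8 mm deep in the rim hole of the top; 0.014 = fully back against its stop, pin well clear of the hole. A spring draws it home with 5 N at 0, growing to 12 N at 0.014; released, it snaps back
- nest_1 (a point): nest 1 of the turntable's top: centre of its floor, 58 mm above the table. A 50 x 50 mm square between four aluminium corner stops 6 mm high (legs 13 mm, 5 mm thick), 2 mm of play on each side of a cup. Its sides are square to the radius from the turning axis (at 45 degrees to the plinth's x). Empty, or holds a cup
- nest_2 (a point): nest 2 of the turntable's top: centre of its floor, 58 mm above the table. A 50 x 50 mm square between four aluminium corner stops 6 mm high (legs 13 mm, 5 mm thick), 2 mm of play on each side of a cup. Its sides are square to the radius from the turning axis (at 45 degrees to the plinth's x). Empty, or holds a cup
- nest_3 (a point): nest 3 of the turntable's top: centre of its floor, 58 mm above the table. A 50 x 50 mm square between four aluminium corner stops 6 mm high (legs 13 mm, 5 mm thick), 2 mm of play on each side of a cup. Its sides are square to the radius from the turning axis (at 45 degrees to the plinth's x). Empty, or holds a cup
- nest_4 (a point): nest 4 of the turntable's top: centre of its floor, 58 mm above the table. A 50 x 50 mm square between four aluminium corner stops 6 mm high (legs 13 mm, 5 mm thick), 2 mm of play on each side of a cup. Its sides are square to the radius from the turning axis (at 45 degrees to the plinth's x). Empty, or holds a cup
- cup_1: square hollow cup of leather-hard clay, 46 x 46 mm across the outer sides, 34 mm high, walls about 9 mm, open at the top, plain clay; origin at the centre of its underside, z up, x and y square to its sides; 0.04 to 0.09 kg. At the start it stands in one of the four nests
- cup_2: square hollow cup of leather-hard clay, 46 x 46 mm across the outer sides, 34 mm high, walls about 9 mm, open at the top, plain clay; origin at the centre of its underside, z up, x and y square to its sides; 0.04 to 0.09 kg. At the start it stands in one of the four nests
- cup_3: square hollow cup of leather-hard clay, 46 x 46 mm across the outer sides, 34 mm high, walls about 9 mm, open at the top, plain clay; origin at the centre of its underside, z up, x and y square to its sides; 0.04 to 0.09 kg. A spare: at the start it stands on the table to the right of the banding wheel, at any angle
- cup_4: square hollow cup of leather-hard clay, 46 x 46 mm across the outer sides, 34 mm high, walls about 9 mm, open at the top, plain clay; origin at the centre of its underside, z up, x and y square to its sides; 0.04 to 0.09 kg. A spare: at the start it stands on the table to the right of the banding wheel, at any angle
- cup_5: square hollow cup of leather-hard clay, 46 x 46 mm across the outer sides, 34 mm high, walls about 9 mm, open at the top, plain clay; origin at the centre of its underside, z up, x and y square to its sides; 0.04 to 0.09 kg. A spare: at the start it stands on the table to the right of the banding wheel, at any angle
- wood_rib: flat wooden throwing rib, 48 x 102 x 8 mm, on the table at the front edge of the white-topped wire shelf (fixed, top 194 mm up, 124 mm clear below); a bystander. Origin: centre of its underside
- glaze_pot: round plastic pot with a white lid, 60 mm across, 69 mm high, on the table at the right; a bystander. Origin: centre of its underside
- river_stone: grey pebble, 44 x 50 x 25 mm, on the table between the banding wheel and the indexing turntable; a bystander. Origin: centre of its underside
- clay_scrap: small clay offcut, 26 x 50 x 9 mm, lying near the spare cups; a bystander. Origin: centre of its underside
- banding_wheel: fixed bystander: potter's banding wheel, 212 mm across, 99 mm high, with a small clay bowl standing on it, up to 135 mm above the table; between the spare cups and the indexing turntable. Origin: centre of its underside

How it is judged:
By the outcome, as a careful person would: the job done as asked, in the order asked, and still so for the second after the job is handed in, while the arm keeps its last pose, push and grip.
It also fails if it takes over 64 s, if anything falls off the work surface, if the arm or the gripper's body presses on something with over 40 N, if the wrist force passes 120 N, or if a joint passes its speed limit or range.

## Working session

There is one attempt and no reset: what is moved stays moved. The work goes in short steps, Python scripts to look and compute and a tool call to move; the robot and the scene stay as the last step left them, time stands still between calls to the robot, and variables do not carry over. Pictures are saved under pics/ and viewed, at most 10 in all, crops included, and the job is handed in when it is done.

Besides the shell and the picture viewer there is one more tool, called after ">>>" as a command line: name --pt "numbers of a row" for each row, then --argument value for the rest. step_arm: Moves the arm, as the interface text tells. Scaled input: -1 to 1 covers 0.25 m each way for a shift and 180 degrees each way for a turn. Its arguments: {"type":"object","properties":{"targets":{"type":"array","items":{"type":"array","items":{"type":"number"}}}},"required":["targets"]}

```bash
mkdir -p pics; ls
python3 - <<'E'
from rig import *
import cv2,numpy as np
np.set_printoptions(precision=4,suppress=True)
for n in ["top","side"]:
    c=capture(n); cv2.imwrite(f"pics/{n}0.png",c["color"][:,:,::-1]); np.savez(f"{n}0.npz",**c); print(n,c["mtx"],c["pose"])
s=read_state(); print(s["time_s"],s["position"],s["tcp_rot"],s["opening"])
E
```

```text
pics
top [[466.2068   0.     278.9984]
 [  0.     466.2068 212.1607]
 [  0.       0.       1.    ]] [[-0.01   -0.9836  0.1801  0.2855]
 [-0.9997  0.0056 -0.025  -0.0318]
 [ 0.0236 -0.1803 -0.9833  1.2639]
 [ 0.      0.      0.      1.    ]]
side [[393.3416   0.     281.4997]
 [  0.     393.3416 211.4628]
 [  0.       0.       1.    ]] [[ 0.9224 -0.1653  0.349   0.0929]
 [-0.3858 -0.4354  0.8134 -1.0371]
 [ 0.0175 -0.8849 -0.4654  0.6214]
 [ 0.      0.      0.      1.    ]]
0.1 [0.2056 0.5895 0.2297] [[-0.9441  0.3295 -0.0009]
 [ 0.3295  0.9441 -0.0017]
 [ 0.0003 -0.0019 -1.    ]] 1.0006056077672318
```

View pics/top0.png

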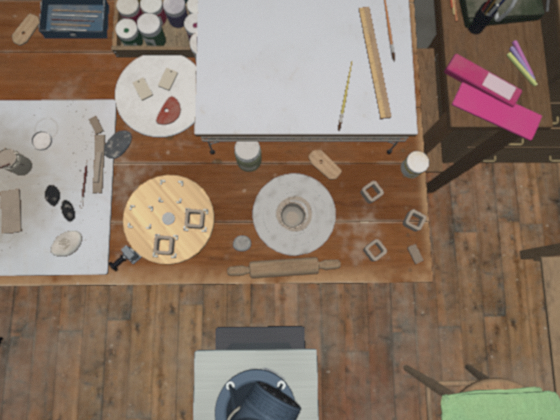

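View pics/side0.png

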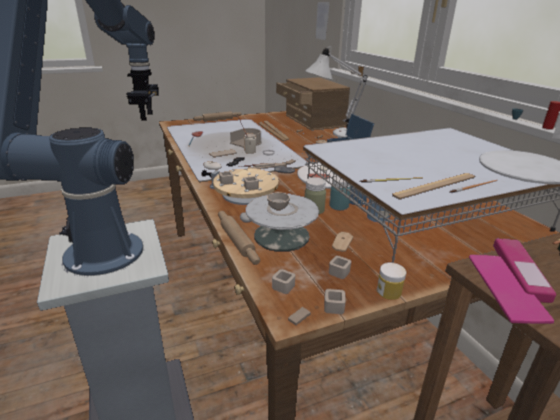

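The top view shows the turntable at about (168,219), with cups at (196,219) and (164,245) and the knob near (115,265). The spare cups are at (373,190), (415,219) and (375,250). I'll zoom in on both areas.

```bash
cat > h.py <<'E'
import numpy as np, cv2
np.set_printoptions(precision=4,suppress=True)
def ray(c,uv,z):
    uv=np.atleast_2d(np.array(uv,float)); K,P=c["mtx"],c["pose"]
    d=(np.linalg.inv(K)@np.c_[uv,np.ones(len(uv))].T); d=(P[:3,:3]@d).T; o=P[:3,3]
    return o+d*((z-o[2])/d[:,2])[:,None]
def proj(c,X):
    X=np.atleast_2d(X); P=c["pose"]; q=(X-P[:3,3])@P[:3,:3]@c["mtx"].T
    return q[:,:2]/q[:,2:]
E
python3 - <<'E'
from h import *
im=cv2.imread("pics/top0.png")
a=cv2.resize(im[160:280,100:220],(600,600),interpolation=cv2.INTER_CUBIC)[:,:400]
a=cv2.resize(im[165:285,95:225],None,fx=4,fy=4,interpolation=cv2.INTER_CUBIC)
b=cv2.resize(im[170:270,350:430],None,fx=3.4,fy=3.4,interpolation=cv2.INTER_CUBIC)
o=np.zeros((480,800,3),np.uint8); o[:,:520]=a; o[:340,525:525+272]=b
cv2.imwrite("pics/z0.png",o)
c=dict(np.load("top0.npz"))
print(ray(c,[[168,219]],.058), ray(c,[[115,265]],.049),ray(c,[[373,190],[415,219],[375,250]],.034))
E
```

```text
[[0.4899 0.2273 0.058 ]] [[0.3721 0.3611 0.049 ]] [[ 0.5706 -0.3194  0.034 ]
 [ 0.49   -0.4295  0.034 ]
 [ 0.4072 -0.3172  0.034 ]]
```

View pics/z0.png

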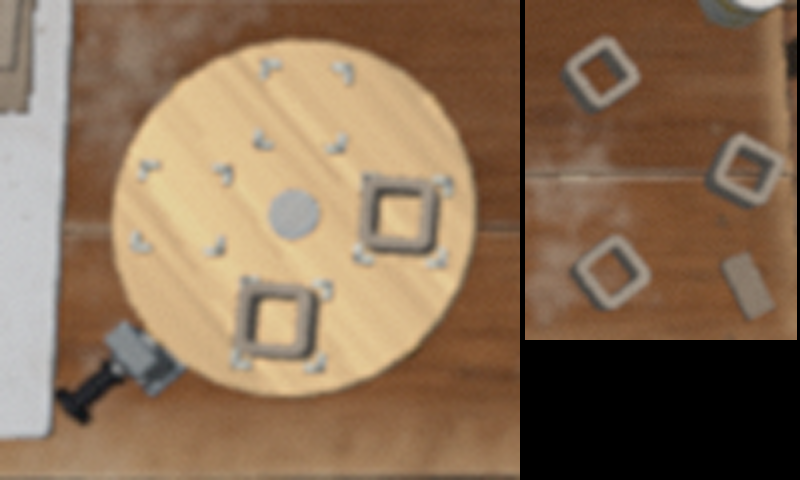

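Top zoom: the empty nests are the top one, near pixel (171,191), and the left one, near (140,217). The plunger points to the lower left, and the three spares stand at about 35–45°. Next I'll measure the stops, knob and cups.

Run:
```python
from h import *
c=dict(np.load("top0.npz")); im=c["color"]; hsv=cv2.cvtColor(im,cv2.COLOR_RGB2HSV).astype(int)
S=4
def comps(r0,r1,c0,c1,f,amin,amax):
    big=cv2.resize(im[r0:r1,c0:c1],None,fx=S,fy=S,interpolation=cv2.INTER_CUBIC); h=cv2.cvtColor(big,cv2.COLOR_RGB2HSV).astype(int)
    m=f(h).astype(np.uint8); n,l,st,ce=cv2.connectedComponentsWithStats(m)
    for i in range(1,n):
        if amin<st[i,4]<amax: yield (ce[i]+.5)/S-.5+[c0,r0], st[i,4], (l==i)
print("stops")
for ce,a,_ in comps(165,270,118,222,lambda h:(h[...,1]<85)&(h[...,2]>110),60,3000): print(ce,a,ray(c,ce,.064)[0])
# turntable rim: wood yellow
for ce,a,m in comps(165,270,110,222,lambda h:(h[...,2]>150)&(h[...,0]<28)&(h[...,1]>60),8000,1e9):
    k=cv2.findContours(m.astype(np.uint8),cv2.RETR_EXTERNAL,cv2.CHAIN_APPROX_NONE)[0][0][:,0]
    P=ray(c,(k+.5)/S-.5+[110,165],.058)[:,:2]
    hull=cv2.convexHull(P.astype(np.float32))[:,0]
    A=np.c_[2*hull,np.ones(len(hull))]; x=np.linalg.lstsq(A,(hull**2).sum(1),rcond=None)[0]; print("disc",a,x[:2],np.sqrt(x[2]+x[0]**2+x[1]**2))
print("knob")
for ce,a,m in comps(240,280,100,150,lambda h:h[...,2]<45,100,1e5):
    pts=np.argwhere(m)[:,::-1]; P=ray(c,(pts+.5)/S-.5+[100,240],.049)[:,:2]; w,v=np.linalg.eigh(np.cov(P.T)); t=(P-P.mean(0))@v[:,1]; print(ce,a,P.mean(0),v[:,1],t.min(),t.max())
print("cups")
for ce,a,m in comps(170,270,350,430,lambda h:(h[...,1]<95)&(h[...,2]>95),800,4000):
    k=cv2.findContours(m.astype(np.uint8),cv2.RETR_EXTERNAL,cv2.CHAIN_APPROX_NONE)[0]
    k=max(k,key=len)[:,0]; P=ray(c,(k+.5)/S-.5+[350,170],.034)[:,:2].astype(np.float32)*1000
    print(ce,a,cv2.minAreaRect(P))
print("shelf edge",ray(c,[[200,138],[410,134]],.194))
```

```text
stops
[122.5767 164.9491] 145 [0.6346 0.3503 0.064 ]
[141.1045 171.1789] 232 [0.6174 0.3009 0.064 ]
[128.5147 178.0346] 1827 [0.5989 0.333  0.064 ]
[161.7512 181.2657] 519 [0.5898 0.2457 0.064 ]
[180.533 182.257] 519 [0.5869 0.1964 0.064 ]
[134.6377 187.6576] 138 [0.5728 0.3158 0.064 ]
[123.4654 188.8494] 293 [0.5697 0.3447 0.064 ]
[159.8725 199.541 ] 494 [0.5406 0.2489 0.064 ]
[124.7399 197.411 ] 111 [0.5468 0.3403 0.064 ]
[178.8076 200.6142] 508 [0.5375 0.1995 0.064 ]
[150.2651 207.4176] 505 [0.5198 0.273  0.064 ]
[156.5324 213.5602] 189 [0.5034 0.2562 0.064 ]
[167.581  218.0346] 2652 [0.4914 0.2272 0.064 ]
[129.1727 225.1944] 519 [0.4733 0.3253 0.064 ]
[128.7692 251.5312] 1973 [0.4051 0.3231 0.064 ]
[133.5088 261.3644] 71 [0.3799 0.3099 0.064 ]
disc 84304 [0.4921 0.2278] 0.11836019734826653
knob
[116.4726 263.0276] 1060 [0.3772 0.3576] [-0.6381  0.77  ] -0.021961911963508166 0.015669575075753266
cups
[417.5211 170.9696] 801 ((622.1826171875, -444.3249206542969), (52.006446838378906, 10.642369270324707), 89.80459594726562)
[372.4799 190.7736] 3347 ((568.65234375, -318.0992126464844), (49.94102478027344, 49.46870422363281), 35.663902282714844)
[415.8929 219.3685] 3666 ((488.36138916015625, -432.2374572753906), (58.831748962402344, 50.6856575012207), 55.604888916015625)
[414.8946 253.5501] 2796 ((397.3264465332031, -423.6192626953125), (49.98468017578125, 26.505722045898438), 24.371496200561523)
shelf edge [[ 0.6631  0.1283  0.194 ]
 [ 0.6724 -0.3787  0.194 ]]
```

Run:
```python
from h import *
c=dict(np.load("top0.npz")); im=c["color"]; S=4
for (u,v) in [(373,190),(415,219),(375,250)]:
    r0,c0=v-17,u-17; big=cv2.resize(im[r0:r0+34,c0:c0+34],None,fx=S,fy=S,interpolation=cv2.INTER_CUBIC); h=cv2.cvtColor(big,cv2.COLOR_RGB2HSV)
    m=((h[...,1]<95)&(h[...,2]>120)).astype(np.uint8)
    ks,hi=cv2.findContours(m,cv2.RETR_CCOMP,cv2.CHAIN_APPROX_NONE)
    i=max(range(len(ks)),key=lambda j:len(ks[j]))
    for k in [ks[i]]+[ks[j] for j in range(len(ks)) if hi[0][j][3]==i and len(ks[j])>20]:
        P=ray(c,(k[:,0]+.5)/S-.5+[c0,r0],.034)[:,:2].astype(np.float32)*1000
        print(u,v,cv2.minAreaRect(P))
```

```text
373 190 ((569.309814453125, -318.691650390625), (48.746421813964844, 47.756919860839844), 35.61389923095703)
373 190 ((569.1846923828125, -318.3180847167969), (31.586408615112305, 30.91244125366211), 35.091732025146484)
415 219 ((487.9892578125, -434.7914733886719), (55.872291564941406, 47.668304443359375), 59.971954345703125)
415 219 ((489.5249938964844, -431.3912048339844), (31.488441467285156, 30.598424911499023), 60.62990188598633)
375 250 ((408.99285888671875, -309.6024169921875), (77.38494873046875, 59.41578674316406), 87.67693328857422)
375 250 ((409.3513488769531, -319.5426025390625), (31.280609130859375, 30.75454330444336), 35.676849365234375)
```

>>> step_arm --pt "1 0.5 -1 0 -0.2" --pt "1 0.5 -1 0 -0.2" --pt "1 0.5 -1 0 -0.2" --pt "1 0.5 -1 0 -0.2" --pt "1 0.5 -1 0 -0.2" --pt "1 0.5 -1 0 -0.2"

```text
time_s: 0.7
position: [0.3314, 0.3371, 0.2303]
tcp_rot: [[-0.568, 0.823, -0.001], [0.823, 0.568, -0.001], [-0.001, -0.001, -1.0]]
force: [0.6, 0.1, -0.0]
opening: 1.002
grasp_force: 0.0
```

>>> step_arm --pt "1 0.36 -1 0 -0.25" --pt "1 0.36 -1 0 -0.25" --pt "1 0.36 -1 0 -0.25" --pt "1 0.36 -1 0 -0.25" --pt "1 0.36 -1 0 -0.25" --pt "1 0.36 -1 0 -0.25"

```text
time_s: 1.3
position: [0.4228, 0.0862, 0.2306]
tcp_rot: [[0.186, 0.983, 0.002], [0.983, -0.186, -0.001], [-0.001, 0.002, -1.0]]
force: [-0.9, 0.1, 0.0]
opening: 1.001
grasp_force: 0.0
```

>>> step_arm --pt "1 0.36 -1 0 -0.25" --pt "1 0.36 -1 0 -0.25" --pt "1 0.36 -1 0 -0.25" --pt "1 0.36 -1 0 -0.25" --pt "1 0.36 -1 0 -0.25" --pt "1 0.36 -1 0 -0.25"

```text
time_s: 1.9
position: [0.513, -0.1651, 0.2305]
tcp_rot: [[0.826, 0.564, 0.003], [0.564, -0.826, -0.003], [0.001, 0.004, -1.0]]
force: [0.8, 0.5, -0.4]
opening: 1.001
grasp_force: 0.0
```

>>> step_arm --pt "1 0.225 -0.613 0 0" --pt "1 0.225 -0.613 0 0" --pt "1 0.225 -0.613 0 0" --pt "1 0.225 -0.613 0 0" --pt "1 0.225 -0.613 -0.2 0" --pt "1 0.225 -0.613 -0.4 0" --pt "1 0.225 -0.613 -0.6 0" --pt "1 0.225 -0.613 -0.75 0" --pt "1 0.225 -0.613 -0.862 0" --pt "1 0.225 -0.613 -0.862 0"

```text
time_s: 2.9
position: [0.5654, -0.3107, 0.0115]
tcp_rot: [[0.821, 0.571, -0.005], [0.571, -0.821, 0.004], [-0.002, -0.006, -1.0]]
force: [0.4, -0.1, 0.0]
opening: 1.0
grasp_force: 0.0
```

>>> step_arm --pt "-1 0 0 0 0" --pt "-1 0 0 0 0" --pt "-1 0 0 0 0" --pt "-1 0 0 0 0" --pt "-1 0 0 0 0" --pt "-1 0 0 0 0" --pt "-1 0 0 0 0"

```text
time_s: 3.6
position: [0.5676, -0.3137, 0.0156]
tcp_rot: [[0.822, 0.57, 0.001], [0.57, -0.822, -0.001], [0.0, 0.001, -1.0]]
force: [0.6, -0.7, 1.8]
opening: 0.525
grasp_force: 30.0
```

>>> step_arm --pt "1 0 0 0 0" --pt "1 0 0 0 0" --pt "1 0 0 0 0" --pt "1 0 0 0 0.5" --pt "1 0 0 0 0.5" --pt "1 0 0 0 0.5" --pt "1 0 0 0 0.5" --pt "1 0 0 0 0.5" --pt "1 0 0 0 0.5" --pt "1 0 0 0 0.5" --pt "1 0 0 0 0.5" --pt "1 0 0 0 0.5" --pt "1 0 0 0 0.5" --pt "1 0 0 0 0.5" --pt "1 0 0 0 0.5"

```text
time_s: 5.1
position: [0.567, -0.313, 0.0148]
tcp_rot: [[-0.57, 0.822, -0.001], [0.822, 0.57, 0.0], [0.001, -0.0, -1.0]]
force: [0.5, 0.6, -1.1]
opening: 1.002
grasp_force: 0.0
```

>>> step_arm --pt "-1 0 0 0 0" --pt "-1 0 0 0 0" --pt "-1 0 0 0 0" --pt "-1 0 0 0 0" --pt "-1 0 0 0 0" --pt "-1 0 0 0 0" --pt "-1 0 0 0 0"

```text
time_s: 5.8
position: [0.5671, -0.3132, 0.0151]
tcp_rot: [[-0.57, 0.822, -0.0], [0.822, 0.57, 0.0], [0.0, -0.0, -1.0]]
force: [-0.0, 0.5, -0.1]
opening: 0.526
grasp_force: 30.0
```

>>> step_arm --pt "-1 0 0 0.1 0" --pt "-1 0 0 0.25 0" --pt "-1 0 0 0.4 0" --pt "-1 0 0 0.6 0" --pt "-1 0 0 0.78 0.03" --pt "-1 0 0 0.8 0.07" --pt "-1 0 0 0.8 0.1" --pt "-1 0 0 0.8 0.1"

```text
time_s: 6.6
position: [0.5671, -0.3131, 0.2157]
tcp_rot: [[-0.796, 0.605, 0.001], [0.605, 0.796, -0.0], [-0.001, 0.0, -1.0]]
force: [0.3, 0.5, -1.1]
opening: 0.529
grasp_force: 30.0
```

Run:
```python
from rig import *
from h import *
s=read_state(); print(s["time_s"],s["position"],s["tcp_rot"],s["opening"],s["joint_positions"])
c=capture("wrist"); cv2.imwrite("pics/w1.png",c["color"][:,:,::-1]); print(c["pose"],c["mtx"])
```

```text
6.6 [ 0.5671 -0.3131  0.2157] [[-0.796   0.6053  0.0007]
 [ 0.6053  0.796  -0.0004]
 [-0.0008  0.     -1.    ]] 0.5285160806310347 [-38.7692  32.891   79.5164   0.0038  67.5476 -91.5179]
[[ 0.6058  0.7646  0.2202  0.5063]
 [ 0.7957 -0.5824 -0.1664 -0.2669]
 [ 0.001   0.276  -0.9612  0.3701]
 [ 0.      0.      0.      1.    ]] [[294.364    0.     281.1047]
 [  0.     294.364  209.589 ]
 [  0.       0.       1.    ]]
```

View pics/w1.png

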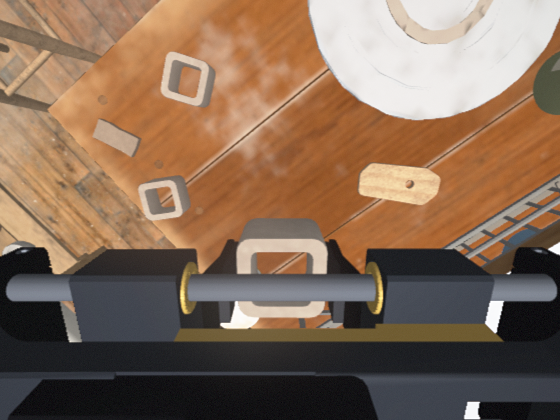

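The cup is gripped square in the jaws, centred at about (282,278). I'll carry it to a viewing pose short of the nests.

>>> step_arm --pt "-1 -0.2 1 0 0.093" --pt "-1 -0.2 1 0 0.093" --pt "-1 -0.2 1 0 0.093" --pt "-1 -0.2 1 0 0.093" --pt "-1 -0.2 1 0 0.093"

```text
time_s: 7.15
position: [0.5171, -0.0662, 0.2144]
tcp_rot: [[-0.936, 0.353, -0.001], [0.353, 0.936, 0.001], [0.001, 0.0, -1.0]]
force: [0.8, 0.1, -0.8]
opening: 0.532
grasp_force: 30.0
```

>>> step_arm --pt "-1 -0.2 1 0 0.093" --pt "-1 -0.2 1 0 0.093" --pt "-1 -0.2 1 0 0.093" --pt "-1 -0.2 1 0 0.093" --pt "-1 -0.2 1 0 0.093" --pt "-1 -0.2 1 0 0.093" --pt "-1 -0.2 1 0 0.093" --pt "-1 -0.2 1 0 0.093"

```text
time_s: 7.95
position: [0.4683, 0.1812, 0.2147]
tcp_rot: [[-0.998, 0.067, -0.001], [0.067, 0.998, -0.001], [0.0, -0.001, -1.0]]
force: [-0.6, 0.7, -0.6]
opening: 0.524
grasp_force: 30.0
```

Run:
```python
from rig import *
from h import *
s=read_state(); print(s["time_s"],s["position"],s["tcp_rot"],s["opening"],s["joint_positions"])
c=capture("wrist"); np.savez("w2.npz",**c); cv2.imwrite("pics/w2.png",c["color"][:,:,::-1]); print(c["pose"])
print(proj(c,np.array([[.5637,.2226,.058],[.4966,.2992,.058],[.3814,.3542,.049],[.4921,.2278,.058]])))
```

```text
7.95 [0.4683 0.1812 0.2147] [[-0.9978  0.0666 -0.0005]
 [ 0.0666  0.9978 -0.0007]
 [ 0.0005 -0.0007 -1.    ]] 0.5242563916698937 [  8.4082  22.086  100.4562  -0.0405  57.4926 -77.753 ]
[[ 0.0671  0.9591  0.2749  0.3924]
 [ 0.9977 -0.0647 -0.0179  0.1867]
 [ 0.0006  0.2755 -0.9613  0.3692]
 [ 0.      0.      0.      1.    ]]
[[321.2702 274.503 ]
 [388.6979 215.8286]
 [443.2328 102.6695]
 [324.0547 216.0993]]
```

View pics/w2.png

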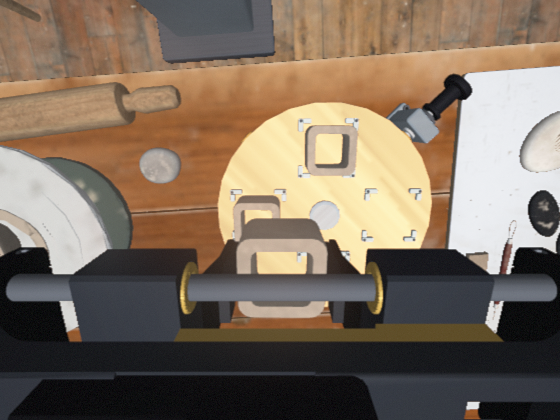

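The wrist view shows nest B's stops around (390,214), the hub at (324,214) and the knob waist at (443,102). All of these agree with the top-camera predictions to about 1.5 px. I'll refine these and check the gripped cup against the known TCP.

Run:
```python
from h import *
c=dict(np.load("w2.npz")); im=c["color"]; S=4
r0,r1,c0,c1=95,250,210,440
big=cv2.resize(im[r0:r1,c0:c1],None,fx=S,fy=S,interpolation=cv2.INTER_CUBIC); h=cv2.cvtColor(big,cv2.COLOR_RGB2HSV).astype(int)
m=((h[...,1]<70)&(h[...,2]>110)).astype(np.uint8); n,l,st,ce=cv2.connectedComponentsWithStats(m)
for i in range(1,n):
    if 150<st[i,4]<20000:
        u=(ce[i]+.5)/S-.5+[c0,r0]; print(u,st[i,4],ray(c,u,.064 if st[i,4]<3000 else .060)[0])
m=((h[...,0]<30)&(h[...,1]>50)&(h[...,2]>190)).astype(np.uint8)
k=max(cv2.findContours(m,cv2.RETR_EXTERNAL,cv2.CHAIN_APPROX_NONE)[0],key=len)[:,0]
k=k[k[:,1]<4*(225-r0)]
P=ray(c,(k+.5)/S-.5+[c0,r0],.058)[:,:2].astype(np.float32)
hull=cv2.convexHull(P)[:,0]; hull=hull[hull[:,0]<.51]
x=np.linalg.lstsq(np.c_[2*hull,np.ones(len(hull))],(hull**2).sum(1),rcond=None)[0]; print("disc",x[:2],np.sqrt(x[2]+x[0]**2+x[1]**2))
# gripped cup prediction
t=np.array([.4683,.1812,.2147]); R=np.array([[-.998,.067],[.067,.998]])
q=[np.r_[t[:2]+R@np.array([a,b])*.023,t[2]+.019] for a,b in [(1,1),(1,-1),(-1,1),(-1,-1)]]
q+= [np.r_[t[:2]+R@np.array([a,b])*.014,t[2]+.019] for a,b in [(1,1),(1,-1),(-1,1),(-1,-1)]]
print(proj(c,np.array(q)))
o=cv2.resize(im[210:330,220:350],None,fx=5,fy=5,interpolation=cv2.INTER_CUBIC); cv2.imwrite("pics/w2z.png",o[:,:,::-1])
```

```text
[396.7147 110.0604] 1145 [0.3858 0.3013 0.064 ]
[422.4621 125.2428] 10105 [0.402  0.3293 0.06  ]
[429.9763 113.0043] 232 [0.3907 0.3341 0.064 ]
[303.0359 122.9633] 2063 [0.3917 0.2088 0.064 ]
[409.2105 132.3511] 1152 [0.4079 0.3146 0.064 ]
[330.8374 151.5312] 2010 [0.4216 0.2358 0.064 ]
[290.4613 140.7039] 171 [0.4081 0.1953 0.064 ]
[416.3033 192.997 ] 1869 [0.4711 0.3254 0.064 ]
[234.6398 193.7762] 1637 [0.459  0.1329 0.064 ]
[281.2589 193.5637] 1705 [0.4621 0.1823 0.064 ]
[375.186  213.1687] 332 [0.4906 0.2823 0.064 ]
[266.1833 214.6228] 223 [0.4843 0.1645 0.064 ]
[366.1247 237.0754] 1705 [0.5177 0.2729 0.064 ]
[386.1989 237.0952] 176 [0.5192 0.2951 0.064 ]
disc [0.4903 0.2277] 0.11806081434301141
[[326.924  237.351 ]
 [233.4517 237.3806]
 [323.2486 317.7409]
 [237.2945 317.7804]
 [308.1772 254.1735]
 [252.2383 254.1929]
 [306.8366 303.0536]
 [253.6802 303.0766]]
```

View pics/w2z.png

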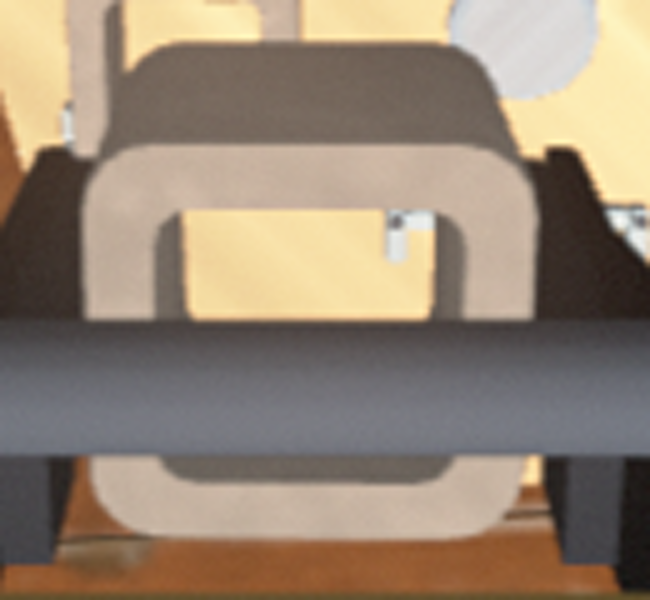

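>>> step_arm --pt "-1 0.19 0.08 0 0" --pt "-1 0.378 0.163 0 0" --pt "-1 0.378 0.163 -0.15 0" --pt "-1 0.378 0.163 -0.3 0" --pt "-1 0.378 0.163 -0.45 0" --pt "-1 0.378 0.163 -0.519 0" --pt "-1 0.378 0.163 -0.519 0" --pt "-1 0.378 0.163 -0.519 0"

```text
time_s: 8.8
position: [0.5635, 0.2212, 0.0853]
tcp_rot: [[-0.998, 0.068, -0.0], [0.068, 0.998, -0.0], [0.0, -0.0, -1.0]]
force: [0.8, -0.2, 0.1]
opening: 0.526
grasp_force: 30.0
```

Run:
```python
from rig import *
from h import *
s=read_state(); print(s["time_s"],s["position"],s["tcp_rot"][0],s["force"])
c=capture("side"); o=cv2.resize(c["color"][150:220,200:300],(800,560),interpolation=cv2.INTER_CUBIC); cv2.imwrite("pics/s3.png",o[:,:,::-1])
c=capture("top"); np.savez("t3.npz",**c)
```

```text
8.8 [0.5635 0.2212 0.0853] [-0.9977  0.0682 -0.    ] [ 0.8397 -0.2478  0.1269]
```

>>> step_arm --pt "-1 -0.002 0.002 -0.012 0" --pt "-1 -0.002 0.002 -0.02 0" --pt "-1 -0.002 0.002 -0.028 0" --pt "-1 -0.002 0.002 -0.036 0" --pt "-1 -0.002 0.002 -0.044 0" --pt "-1 -0.002 0.002 -0.048 0" --pt "-1 -0.002 0.002 -0.048 0"

```text
time_s: 9.6
position: [0.5621, 0.2233, 0.0731]
tcp_rot: [[-0.998, 0.066, -0.0], [0.066, 0.998, -0.0], [0.0, -0.0, -1.0]]
force: [0.8, 0.2, -0.2]
opening: 0.526
grasp_force: 30.0
```

>>> step_arm --pt "1 0 0 0 0" --pt "1 0 0 0 0" --pt "1 0 0 0 0" --pt "1 0 0 0.05 0" --pt "1 0 0 0.2 0" --pt "1 0 0 0.4 0" --pt "1 -0.05 -0.2 0.56 -0.04" --pt "1 -0.1 -0.4 0.56 -0.08" --pt "1 -0.15 -0.6 0.56 -0.12" --pt "1 -0.2 -0.8 0.56 -0.14" --pt "1 -0.2 -1 0.56 -0.14" --pt "1 -0.2 -1 0.56 -0.14" --pt "1 -0.2 -1 0.56 -0.14"

```text
time_s: 10.9
position: [0.5124, -0.0295, 0.2144]
tcp_rot: [[-0.873, 0.488, 0.002], [0.488, 0.873, -0.001], [-0.002, 0.0, -1.0]]
force: [-0.3, -0.1, 0.7]
opening: 1.006
grasp_force: 0.0
```

Run:
```python
from rig import *
from h import *
s=read_state(); print(s["time_s"],s["position"],s["tcp_rot"][0])
c=capture("top"); np.savez("t4.npz",**c)
o=cv2.resize(c["color"][165:285,95:225],None,fx=4,fy=4,interpolation=cv2.INTER_CUBIC); 
c=capture("side"); p=cv2.resize(c["color"][150:220,200:300],None,fx=2.8,fy=2.8,interpolation=cv2.INTER_CUBIC)
z=np.zeros((480,800,3),np.uint8); z[:,:520]=o; z[:196,520:]=p; cv2.imwrite("pics/z4.png",z[:,:,::-1])
```

```text
10.9 [ 0.5124 -0.0295  0.2144] [-0.8728  0.4882  0.0019]
```

View pics/z4.png

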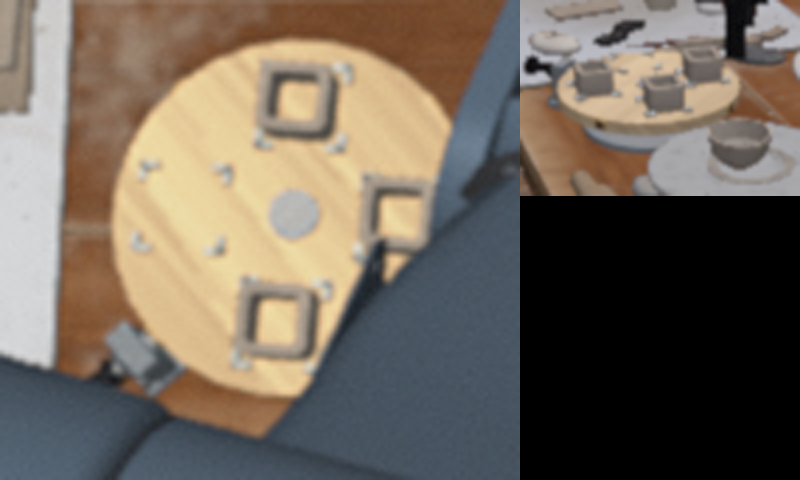

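The first cup sits within its stops like the others. I'll fetch the second spare.

>>> step_arm --pt "1 -0.2 -0.58 0 -0.07" --pt "1 -0.2 -0.58 0 -0.07" --pt "1 -0.2 -0.58 0 -0.07" --pt "1 -0.2 -0.58 0 -0.07"

```text
time_s: 11.4
position: [0.4619, -0.1753, 0.2138]
tcp_rot: [[-0.746, 0.666, 0.001], [0.666, 0.746, -0.002], [-0.002, -0.001, -1.0]]
force: [0.3, 0.1, 0.3]
opening: 1.003
grasp_force: 0.0
```

>>> step_arm --pt "1 -0.21 -0.58 0 -0.069" --pt "1 -0.21 -0.58 0 -0.069" --pt "1 -0.21 -0.58 0 -0.069" --pt "1 -0.21 -0.58 0 -0.069" --pt "1 -0.21 -0.58 -0.2 -0.069" --pt "1 -0.21 -0.58 -0.4 -0.069" --pt "1 -0.21 -0.58 -0.6 -0.069" --pt "1 -0.21 -0.58 -0.75 -0.069" --pt "1 -0.21 -0.58 -0.798 -0.069" --pt "1 -0.21 -0.58 -0.798 -0.069" --pt "-1 -0.21 -0.58 -0.798 -0.069" --pt "-1 -0.21 -0.58 -0.798 -0.069" --pt "-1 -0.21 -0.58 -0.798 -0.069" --pt "-1 -0.21 -0.58 -0.798 -0.069" --pt "-1 -0.21 -0.58 -0.798 -0.069" --pt "-1 -0.21 -0.58 -0.798 -0.069" --pt "-1 -0.21 -0.58 -0.798 -0.069"

```text
time_s: 13.1
position: [0.4096, -0.317, 0.0142]
tcp_rot: [[-0.588, 0.809, 0.0], [0.809, 0.588, -0.0], [-0.0, -0.0, -1.0]]
force: [-1.0, -0.1, 4.4]
opening: 0.521
grasp_force: 30.0
```

>>> step_arm --pt "1 0 0 0 0" --pt "1 0 0 0 0" --pt "1 0 0 0 0" --pt "1 0 0 0 -0.5" --pt "1 0 0 0 -0.5" --pt "1 0 0 0 -0.5" --pt "1 0 0 0 -0.5" --pt "1 0 0 0 -0.5" --pt "1 0 0 0 -0.5" --pt "1 0 0 0 -0.5" --pt "1 0 0 0 -0.5" --pt "1 0 0 0 -0.5" --pt "1 0 0 0 -0.5" --pt "1 0 0 0 -0.5" --pt "1 0 0 0 -0.5"

```text
time_s: 14.6
position: [0.4096, -0.3167, 0.0136]
tcp_rot: [[0.809, 0.588, -0.0], [0.588, -0.809, 0.0], [0.0, -0.0, -1.0]]
force: [-0.5, 0.1, -0.0]
opening: 1.0
grasp_force: 0.0
```

>>> step_arm --pt "-1 0 0 0 0" --pt "-1 0 0 0 0" --pt "-1 0 0 0 0" --pt "-1 0 0 0 0" --pt "-1 0 0 0 0" --pt "-1 0 0 0 0" --pt "-1 0 0 0 0"

```text
time_s: 15.3
position: [0.4097, -0.3169, 0.0138]
tcp_rot: [[0.809, 0.588, 0.0], [0.588, -0.809, -0.0], [0.0, 0.0, -1.0]]
force: [-0.7, -0.1, -0.1]
opening: 0.528
grasp_force: 30.0
```

Run:
```python
from rig import *
from h import *
s=read_state(); print(s["time_s"],s["position"],s["tcp_rot"],s["opening"],s["joint_positions"])
c=dict(np.load("t4.npz")); im=c["color"]; S=4; r0,c0=170,150
big=cv2.resize(im[r0:r0+45,c0:c0+35],None,fx=S,fy=S,interpolation=cv2.INTER_CUBIC); h=cv2.cvtColor(big,cv2.COLOR_RGB2HSV)
m=((h[...,1]<85)&(h[...,2]>40)).astype(np.uint8)
ks,hi=cv2.findContours(m,cv2.RETR_CCOMP,cv2.CHAIN_APPROX_NONE)
for k in ks:
    if len(k)<30: continue
    P=ray(c,(k[:,0]+.5)/S-.5+[c0,r0],.092)[:,:2].astype(np.float32)*1000; print(len(k),cv2.minAreaRect(P))
```

```text
15.3 [ 0.4097 -0.3169  0.0138] [[ 0.8088  0.5881  0.0002]
 [ 0.5881 -0.8088 -0.0002]
 [ 0.      0.0003 -1.    ]] 0.5284693301253878 [-50.0941  42.8529 105.8548   0.0003  31.2739   3.8803]
100 ((513.375732421875, 184.017822265625), (26.408098220825195, 11.702506065368652), 38.88217544555664)
46 ((558.804443359375, 267.51849365234375), (11.438581466674805, 5.974306106567383), 41.87897491455078)
43 ((578.7223510742188, 263.8674621582031), (13.562865257263184, 4.492630958557129), 45.010982513427734)
817 ((542.4443359375, 227.56787109375), (83.6248550415039, 95.455322265625), 86.64591979980469)
46 ((514.9546508789062, 257.484375), (13.833929061889648, 4.990039825439453), 9.112764358520508)
167 ((560.93115234375, 220.88333129882812), (24.368043899536133, 25.098100662231445), 87.12640380859375)
```

>>> step_arm --pt "-1 0 0 0.1 0" --pt "-1 0 0 0.25 0" --pt "-1 0 0 0.4 0" --pt "-1 0 0 0.6 0" --pt "-1 0 0 0.8 0" --pt "-1 0.1 0.2 0.8 0.04" --pt "-1 0.15 0.4 0.8 0.08" --pt "-1 0.2 0.6 0.8 0.12" --pt "-1 0.2 0.8 0.8 0.14" --pt "-1 0.2 0.9 0.8 0.14" --pt "-1 0.2 0.9 0.8 0.14"

```text
time_s: 16.4
position: [0.4577, -0.0871, 0.2134]
tcp_rot: [[0.477, 0.879, -0.003], [0.879, -0.477, 0.003], [0.001, -0.004, -1.0]]
force: [-0.4, 0.1, -0.7]
opening: 0.527
grasp_force: 30.0
```

>>> step_arm --pt "-1 0.05 0.2 0 0.04" --pt "-1 0.08 0.4 0 0.08" --pt "-1 0.12 0.6 0 0.12" --pt "-1 0.16 0.8 0 0.139" --pt "-1 0.16 0.93 0 0.139" --pt "-1 0.16 0.93 0 0.139" --pt "-1 0.16 0.93 0 0.139" --pt "-1 0.16 0.93 0 0.139"

```text
time_s: 17.2
position: [0.4996, 0.1394, 0.2136]
tcp_rot: [[0.067, 0.998, -0.0], [0.998, -0.067, -0.001], [-0.001, -0.0, -1.0]]
force: [0.1, -0.5, -0.5]
opening: 0.527
grasp_force: 30.0
```

Run:
```python
from rig import *
from h import *
s=read_state(); print(s["time_s"],s["position"],s["tcp_rot"],s["opening"],s["joint_positions"])
c=capture("wrist"); np.savez("w5.npz",**c); cv2.imwrite("pics/w5.png",c["color"][:,:,::-1]); print(c["pose"][:3,3])
print(proj(c,np.array([[.562,.2228,.092],[.4955,.2995,.058],[.3814,.3542,.049],[.491,.2272,.058]])))
```

```text
17.2 [0.4996 0.1394 0.2136] [[ 0.0668  0.9978 -0.0005]
 [ 0.9978 -0.0668 -0.0006]
 [-0.0007 -0.0004 -1.    ]] 0.5268498688668666 [ 3.257  23.3945 98.281  -0.041  58.3537  7.107 ]
[0.5043 0.2153 0.368 ]
[[345.356  112.004 ]
 [265.8486  32.4183]
 [137.9143 -22.0314]
 [267.254  113.8792]]
```

View pics/w5.png

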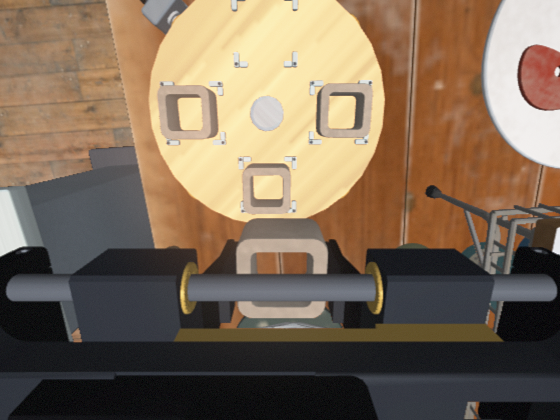

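The wrist view shows all the stops. Nest B's are at (236,4), (290,3), (240,61) and (291,61), nest A's surround the placed cup at (344,111), and the hub is at (267,113). I'll measure nest B relative to the placed cup, whose TCP position is known.

Run:
```python
from h import *
c=dict(np.load("w5.npz")); im=c["color"]; S=4
r0,r1,c0,c1=0,225,150,390
big=cv2.resize(im[r0:r1,c0:c1],None,fx=S,fy=S,interpolation=cv2.INTER_CUBIC); h=cv2.cvtColor(big,cv2.COLOR_RGB2HSV).astype(int)
m=((h[...,1]<45)&(h[...,2]>130)).astype(np.uint8); m=cv2.morphologyEx(m,cv2.MORPH_CLOSE,np.ones((5,5))); n,l,st,ce=cv2.connectedComponentsWithStats(m)
for i in range(1,n):
    if 300<st[i,4]<20000:
        b=st[i,:4]/S+[c0,r0,0,0]; u=b[:2]+b[2:]/2-.5
        print(u,b[2:],st[i,4],ray(c,u,.064 if st[i,4]<5000 else .060)[0,:2])
# placed cup rim outer at .092
m=((h[...,1]<75)&(h[...,2]>60)&(h[...,2]<235)&(h[...,1]>20)).astype(np.uint8); m=cv2.morphologyEx(m,cv2.MORPH_OPEN,np.ones((13,13)))
for k in cv2.findContours(m,cv2.RETR_CCOMP,cv2.CHAIN_APPROX_NONE)[0]:
    if len(k)>250:
        P=ray(c,(k[:,0]+.5)/S-.5+[c0,r0],.092)[:,:2].astype(np.float32)*1000; print(len(k),cv2.minAreaRect(P))
```

```text
[162.     11.625] [25.   24.25] 6085 [0.4023 0.3221]
[233.875   5.   ] [ 6.75 11.  ] 930 [0.4689 0.3215]
[294.25    4.875] [ 6.   10.75] 810 [0.5228 0.318 ]
[172.375  16.625] [11.25 12.75] 1136 [0.4123 0.3162]
[290.25  59.  ] [14.  15.5] 2007 [0.5167 0.2743]
[240.25  59.25] [14.5 15.5] 2031 [0.4699 0.2772]
[362.625  88.   ] [19.25 17.  ] 1232 [0.5846 0.2444]
[316.     87.375] [14.   14.75] 1821 [0.5399 0.248 ]
[166.5    83.625] [14.    5.75] 905 [0.3972 0.2609]
[215.375  87.75 ] [14.25 14.5 ] 1848 [0.4434 0.2541]
[340.125 111.375] [41.75 50.75] 1236 [0.5627 0.2245]
[354.75  110.375] [22.5  43.75] 1118 [0.577  0.2245]
[266.5 113. ] [33.5 35. ] 14558 [0.4904 0.228 ]
[314.75  137.375] [13.   13.25] 1547 [0.537  0.2014]
[218.875 138.125] [13.25 13.25] 1609 [0.4409 0.2071]
[361.375 137.875] [13.75 11.75] 1323 [0.5837 0.1978]
[172.5 141. ] [13.5  7. ] 1055 [0.3939 0.2075]
[290.    162.375] [12.5  12.25] 1459 [0.5108 0.1781]
[244.25 162.75] [12.5 12.5] 1461 [0.4638 0.1809]
[291.   206.25] [ 9.5 12.5] 1092 [0.5091 0.1314]
[243.375 206.625] [ 6.75 11.75] 673 [0.4581 0.1344]
567 ((498.2647399902344, 124.32820892333984), (6.230795860290527, 68.28973388671875), 86.15567016601562)
701 ((485.62384033203125, 157.63563537597656), (48.27018737792969, 46.11812210083008), 86.14717864990234)
407 ((487.3030090332031, 159.5313720703125), (24.535884857177734, 29.447620391845703), 86.1485595703125)
792 ((421.39495849609375, 232.05799865722656), (45.70695495605469, 51.42393112182617), 86.14384460449219)
439 ((423.40704345703125, 231.25677490234375), (30.375120162963867, 22.352962493896484), 86.54261779785156)
813 ((560.651123046875, 223.93556213378906), (45.56943893432617, 48.63245391845703), 86.14361572265625)
499 ((559.5073852539062, 223.68753051757812), (29.98763656616211, 26.551612854003906), 86.13847351074219)
```

>>> step_arm --pt "-1 -0.017 0.2 0 0" --pt "-1 -0.017 0.4 0 0" --pt "-1 -0.017 0.6 0 0" --pt "-1 -0.017 0.64 0 0" --pt "-1 -0.017 0.64 -0.15 0" --pt "-1 -0.017 0.64 -0.3 0" --pt "-1 -0.017 0.64 -0.45 0" --pt "-1 -0.017 0.64 -0.518 0" --pt "-1 -0.017 0.64 -0.518 0" --pt "-1 -0.017 0.64 -0.518 0" --pt "-1 -0.017 0.64 -0.518 0"

```text
time_s: 18.35
position: [0.4969, 0.3004, 0.0858]
tcp_rot: [[0.067, 0.998, 0.003], [0.998, -0.067, 0.001], [0.001, 0.003, -1.0]]
force: [0.1, 1.3, 0.0]
opening: 0.528
grasp_force: 30.0
```

>>> step_arm --pt "-1 0 0 0 0" --pt "-1 0 0 0 0"

```text
time_s: 18.55
position: [0.4961, 0.3009, 0.0855]
tcp_rot: [[0.066, 0.998, 0.002], [0.998, -0.066, 0.001], [0.001, 0.002, -1.0]]
force: [-0.1, 0.7, -0.8]
opening: 0.528
grasp_force: 30.0
```

>>> step_arm --pt "-1 -0.004 -0.005 0 0" --pt "-1 -0.004 -0.005 -0.012 0" --pt "-1 -0.004 -0.005 -0.022 0" --pt "-1 -0.004 -0.005 -0.032 0" --pt "-1 -0.004 -0.005 -0.042 0" --pt "-1 -0.004 -0.005 -0.052 0" --pt "-1 -0.004 -0.005 -0.054 0" --pt "-1 -0.004 -0.005 -0.054 0"

```text
time_s: 19.35
position: [0.4946, 0.2995, 0.0718]
tcp_rot: [[0.066, 0.998, 0.0], [0.998, -0.066, 0.0], [0.0, 0.0, -1.0]]
force: [-1.7, -1.1, 7.0]
opening: 0.525
grasp_force: 30.0
```

>>> step_arm --pt "1 0 0 0 0" --pt "1 0 0 0 0" --pt "1 0 0 0 0" --pt "1 0 0 0.05 0" --pt "1 0 0 0.2 0" --pt "1 0 0 0.35 0" --pt "1 0 0 0.44 0.04" --pt "1 -0.2 0.1 0.44 0.1" --pt "1 -0.4 0.2 0.44 0.16" --pt "1 -0.46 0.216 0.44 0.2" --pt "1 -0.46 0.216 0.44 0.251" --pt "1 -0.46 0.216 0.44 0.251" --pt "1 -0.46 0.216 0.44 0.251" --pt "1 -0.46 0.216 0.44 0.251"

```text
time_s: 20.75
position: [0.3796, 0.3536, 0.1813]
tcp_rot: [[-0.66, 0.751, 0.001], [0.751, 0.66, 0.0], [-0.0, 0.001, -1.0]]
force: [0.4, -0.3, 0.1]
opening: 0.997
grasp_force: 0.0
```

Run:
```python
from rig import *
from h import *
s=read_state(); print(s["time_s"],s["position"],s["tcp_rot"],s["opening"],s["joint_positions"])
c=capture("wrist"); np.savez("w6.npz",**c)
d=capture("side"); z=np.zeros((600,560,3),np.uint8); z[:420]=c["color"]; p=cv2.resize(d["color"][150:210,200:300],None,fx=3,fy=3,interpolation=cv2.INTER_CUBIC); z[420:600,:300]=p
d=capture("top"); p=cv2.resize(d["color"][165:285,95:225],None,fx=1.5,fy=1.5,interpolation=cv2.INTER_CUBIC); z[420:600,310:505]=p
cv2.imwrite("pics/w6.png",z[:,:,::-1])
print(proj(c,np.array([[.4948,.2995,.092],[.3792,.3536,.049],[.3792-.661*.021,.3536+.75*.021,.049]])))
```

```text
20.75 [0.3796 0.3536 0.1813] [[-0.6605  0.7508  0.0007]
 [ 0.7508  0.6605  0.0004]
 [-0.0001  0.0008 -1.    ]] 0.9965084595666952 [ 30.6156  26.0444 100.2234   0.0012  53.6868 -10.7217]
[[333.0979 330.7136]
 [280.6946 203.7068]
 [280.6541 183.1617]]
```

View pics/w6.png

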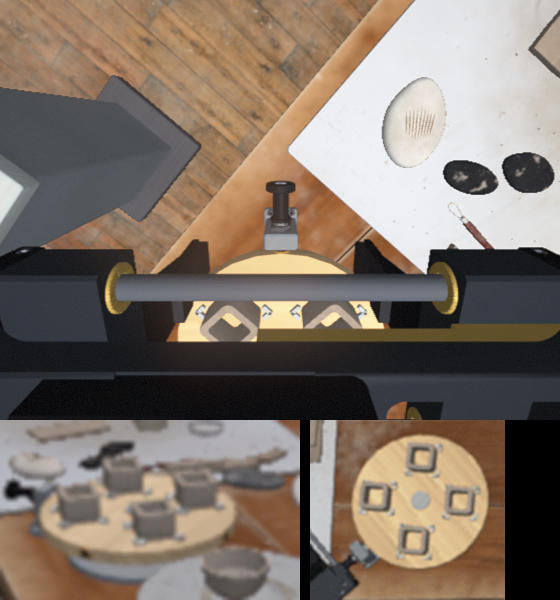

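All four nests are now filled and seated. The knob lines up with the jaw centreline, with its waist at about (281,203). I'll descend and grip.

>>> step_arm --pt "0.2 0 0 0 0" --pt "0.2 0 0 -0.1 0" --pt "0.2 0 0 -0.2 0" --pt "0.2 0 0 -0.3 0" --pt "0.2 0 0 -0.4 0" --pt "0.2 0 0 -0.48 0" --pt "0.2 0 0 -0.54 0" --pt "0.2 0 0 -0.573 0" --pt "0.2 0 0 -0.573 0" --pt "0.2 0 0 -0.573 0"

```text
time_s: 21.9
position: [0.3797, 0.3536, 0.0378]
tcp_rot: [[-0.661, 0.75, 0.0], [0.75, 0.661, 0.0], [-0.0, 0.0, -1.0]]
force: [-0.7, -0.4, 0.3]
opening: 0.6
grasp_force: 0.0
```

>>> step_arm --pt "-1 0 0 0 0" --pt "-1 0 0 0 0" --pt "-1 0 0 0 0" --pt "-1 0 0 0 0" --pt "-1 0 0 0 0" --pt "-1 0 0 0 0" --pt "-1 0 0 0 0"

```text
time_s: 22.6
position: [0.379, 0.3532, 0.0376]
tcp_rot: [[-0.662, 0.75, -0.001], [0.75, 0.662, -0.001], [0.0, -0.001, -1.0]]
force: [-0.6, -0.8, 2.5]
opening: 0.172
grasp_force: 30.0
```

>>> step_arm --pt "-1 -0.01 0.011 0 0" --pt "-1 -0.02 0.022 0 0" --pt "-1 -0.028 0.032 0 0" --pt "-1 -0.034 0.039 0 0" --pt "-1 -0.037 0.042 0 0" --pt "-1 -0.037 0.042 0 0" --pt "-1 -0.037 0.042 0 0"

```text
time_s: 23.3
position: [0.3711, 0.3621, 0.0376]
tcp_rot: [[-0.663, 0.749, 0.001], [0.749, 0.663, -0.003], [-0.003, -0.001, -1.0]]
force: [5.2, -10.7, 2.4]
opening: 0.17
grasp_force: 30.0
```

>>> step_arm --pt "-1 -0.004 0.005 0 0" --pt "-1 -0.008 0.009 0 0" --pt "-1 -0.008 0.009 0 0" --pt "-1 -0.008 0.009 0 0"

```text
time_s: 23.7
position: [0.3697, 0.3638, 0.0377]
tcp_rot: [[-0.663, 0.748, 0.002], [0.748, 0.663, -0.004], [-0.004, -0.001, -1.0]]
force: [6.9, -12.3, 3.1]
opening: 0.174
grasp_force: 30.0
```

>>> step_arm --pt "-1 -0.004 0.005 0 0" --pt "-1 -0.008 0.009 0 0" --pt "-1 -0.008 0.009 0 0" --pt "-1 -0.008 0.009 0 0"

```text
time_s: 24.1
position: [0.3695, 0.364, 0.0376]
tcp_rot: [[-0.665, 0.747, 0.004], [0.747, 0.665, -0.007], [-0.008, -0.002, -1.0]]
force: [13.8, -22.9, 1.9]
opening: 0.174
grasp_force: 30.0
```

Run:
```python
from rig import *
from h import *
s=read_state(); print(s["time_s"],s["position"],s["force"],s["opening"])
c=capture("wrist"); a=cv2.resize(c["color"][150:270,200:360],(640,480),interpolation=cv2.INTER_CUBIC); cv2.imwrite("pics/w7.png",a[:,:,::-1])
P=np.array([.3792,.3536,.049]); u=np.array([-.661,.75,0])
for e in (0,.014): print(proj(c,np.array([P+u*(.021+e)+[0,0,.015],P+u*(.013+e)+[0,0,.015],P+u*-.021+[0,0,.017]]))) # flange top outer/inner edges, bracket face top (66mm)
```

```text
24.1 [0.3695 0.364  0.0376] [ 13.8097 -22.9183   1.8845] 0.17411118669774173
[[281.9685 275.0392]
 [281.8813 289.6425]
 [281.5407 349.7562]]
[[282.1279 248.3361]
 [282.0357 263.7788]
 [281.5407 349.7562]]
```

View pics/w7.png

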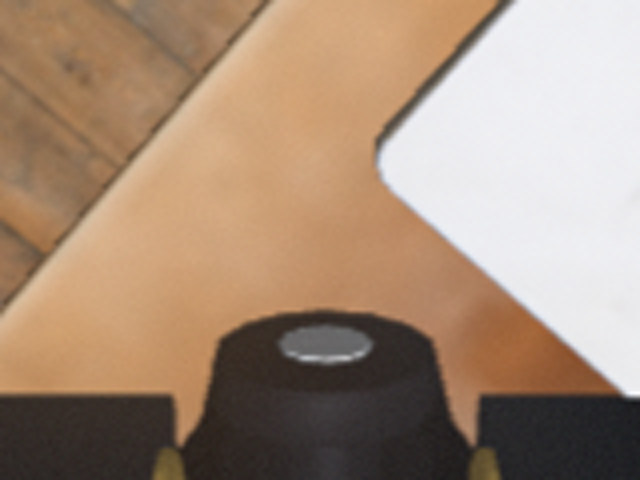

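The force rose from 14 to 27 N with almost no motion, so the plunger is on its stop. I'll ease off slightly and hold to check it stays put.

>>> step_arm --pt "-1 0.003 -0.003 0 0" --pt "-1 0.003 -0.003 0 0" --pt "-1 0.003 -0.003 0 0" --pt "-1 0.003 -0.003 0 0" --pt "-1 0.003 -0.003 0 0" --pt "-1 0.003 -0.003 0 0" --pt "-1 0.003 -0.003 0 0" --pt "-1 0.003 -0.003 0 0"

```text
time_s: 24.95
position: [0.3696, 0.3639, 0.0377]
tcp_rot: [[-0.664, 0.747, 0.003], [0.747, 0.664, -0.006], [-0.006, -0.002, -1.0]]
force: [11.5, -19.2, 2.8]
opening: 0.172
grasp_force: 30.0
```

Holding at 22 N, above the 12 N spring force, and the position is steady against the stop. I'll hand in now.

```bash
python3 -c "
from rig import *
print(hand_in())"
```

```text
the job is handed in; nothing more can be done
None
```

Job handed in: a spare cup is seated in each of the two empty nests, and the gripper is holding the pull knob fully back against its stop (22 N, steady) so you can turn the top.

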